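Slide a carrier under a spring clip

ROBOT

A 7-joint arm with a two-finger parallel gripper is mounted at the origin on a cart in front of the work surface, level with it; the furniture and walls round the work are solid. World frame = base frame: x ahead of the robot, y to its left, z up, the work surface at z = 0. Lengths are in m, angles in rad, forces in N, time in s.
With the tool pointing down it reaches from about 0.4 to 0.9 m from the base axis. Payload 5.5 kg.
Tool frame: the origin (TCP) lies midway between the tips of the shut fingers; the grasp point (between the pads) lies 19 mm behind it (manip.hold_point_z is the distance from the TCP to the grasp point, in m); z points along the fingers, y is the line along which they close (so a half turn about z gives the same grasp; the last joint's range is limited). The gripper opens to 92 mm and grips with 3 to 60 N. Pads are 19 mm wide; open, the fingers measure 130 mm over their backs; the gripper's body (75 mm by 190 mm) begins 47 mm behind the grasp point.
Start: joints at [1.551, 0.501, -0.427, 1.55, 0.221, 1.138, -0.21], TCP at [0.181, -0.624, 0.227] pointing down, gripper open.
Joint ranges: [-2.88, 2.88], [-0.31, 2.03], [-1.54, 1.56], [0.2, 2.42], [-1.41, 4.55], [0.19, 2.02], [-2.57, 2.57]. Speed limits (rad/s): [2.57, 2.57, 3.14, 3.14, 3.14, 3.14, 3.14].

INTERFACE

Orientations are given as a unit quaternion [w, x, y, z].
In Python, from workcell import manip gives the robot as it stands.
- The arm moves only by the tool move_arm, never from a script. Its argument "plan" is text: rows parted by semicolons, each of 6 numbers parted by spaces: the shift along the world's x, y, z in units of 40 mm (1.0 is 40 mm), then the turn, a rotation vector about the world's x, y, z in units of 5 degrees (1.0 is 5 degrees). In form: x y z wx wy wz; .... A call has 1 to 12 rows; each row shifts and turns the commanded pose from where the row before left it; what a row does not reach is not made up. A row lasts 1/12 s, in which the tool goes at most 41.7 mm and 7.16 degrees, less where a joint would pass 70% of its speed; a pose out of reach is approached as far as the arm can. A call is refused whole if a number of a shift passes 1 or a number of a turn 1, either way. A call with a gripper value outside its range is refused whole. "claw" is the closure, from -1 (fully open) to 1 (shut), set as the call begins (left out, the last holds). The fingers move at their own pace and stop on an object; "force" is the grip in N (left out, the last holds). Time passes only in rows, so rows that do not move let the fingers close. It gives the time, the measured TCP pose, the force, the opening and the grip force at its end, in the units of the state.
- manip.sense(): the state, without advancing time (a new reading comes with each control period).
- manip.capture(name): name is "side" or "top" or "wrist"; returns a dict with "color" (384x512x3 uint8, red, green, blue), "range_z" (384x512 float32, m along the optical axis (not along the pixel's ray), 0 where there is no reading), "mtx" (3x3 intrinsics, pixels), "k1" (the pictures are not rectified: a ray, as slopes to the right and down, at radius r is drawn at 1 + k1 r^2 times it, then the intrinsics apply), "R" (3x3) and "t" (3): a world point X has camera coordinates R X + t. Camera axes: x right, y down, z forward; pixel columns grow to the right and rows downward; lengths in m; the calibration is good to about 2 mm. A picture is of the moment at which its call begins.
- manip.close_job(): hands the job in; it is judged then, once.
The state is a dict: "time": time; "joint_pos": joint angles; "joint_vel": joint speeds; "joint_torque": joint torques, N m; "position": TCP position; "eef_rot": TCP orientation; "contact_force": force on the tool from outside, world axes, zero at the start; "moment": the same for the moment, N m; "gripper_width": finger opening in m; "gripper_force": force on a finger pad.
Only numpy, scipy, OpenCV 4.12 (cv2) and the standard library are available. Lean on these libraries where they do the work, as an engineer would, in place of code of your own. Each camera call takes 0.05 s, during which the arm holds its last target. There are 200 camera calls.

TASK

Press the long steel tab of the spring clip down with one fingertip so that the clip's nose lifts, and while it stays held down push the flat slide carrier with the other fingertip along its guide rails, beneath the nose, until it is fully home against the end stop. Then let the tab come up so that the nose clamps the carrier. Only push the carrier, do not lift it or tip it up, and leave the marker, vials, petri dish and forceps where they are.

Things in the scene. Friction and masses are not known exactly. Their poses are not given: they have to be found in the camera images.
- fixture: dark steel slide-mounting fixture fixed to the worktop; base x -87..+85, y -66..+52 mm, deck 12 mm above the worktop. Origin on the worktop near its middle; x = push direction toward the end stop. Carrier lane: centre y = -33, rails 4 mm high, 47 mm apart. Clip hinge rod along x at y = +3, 24 mm above the worktop, lugs to 30 mm. Nothing but the tab is higher
- carrier: loose flat aluminium carrier with a glass slide, 70 (x) x 44 x 6 mm, 0.2 kg, between the rails. Across its rear (-x) end a push wall 4 mm thick, 44 mm wide, top 25 mm above the underside, rear face 35 mm behind the origin (centre of underside). Home: origin at fixture x +35, y -33, z +12 mm. Starts clear of the nose, 33 to 50 mm short of home
- end_stop (a point): centre of the lower edge of the bright steel end stop's face, at fixture x +70, y -33, z +12 mm, which the carrier's front edge meets when home; the stop is 14 mm high
- clip_nose (a point): fixed point below the clip's black nose at rest, 2 mm above the deck, at fixture x +53, y -24 mm; the nose is 22 mm long in x (+42..+64) and 8 mm in y, and at rest blocks the carrier
- spring_clip (a joint): angle of the sprung clip, rad: 0 = at rest, nose 2 mm above the deck; grows as the tab is pressed, 0.5 = limit. Above about 0.2 the nose clears the carrier (0.4: 13 mm above the deck). Springs back when let go, to 0.15 to 0.18 if the carrier is under the nose. Takes about 3 N on the tab to start, 10 N at 0.4. Hinge axis along fixture x
- tab_top (a point): middle of the press tab's upper face, moving with it: fixture x -39, y about +32 mm. Tab: bright steel strip, fixture x -85..+7, y +18..+46 mm. At rest it slopes up from the hinge, outer edge 40 mm above the worktop; at joint 0.4 it is level, 22 mm above the worktop, so a tip beside it at that height meets the carrier's wall, 66 mm across. A tip may slide along it in x, clip open
- marker_black: black felt marker lying beside the press tab, 133 x 13 x 14 mm; bystander; origin at the centre of its underside
- vial_1: small white screw vial with black cap, 22 mm wide, 50 mm tall, standing on the worktop; bystander; origin at the centre of its underside
- vial_3: small screw vial with pale cap, 22 mm wide, 50 mm tall, standing on the worktop beyond the end stop; bystander; origin at the centre of its underside
- petri_1: covered petri dish, 60 mm wide, 15 mm high, on the carrier-lane side of the fixture; bystander; origin at the centre of its underside
- forceps: steel forceps, 126 x 11 x 9 mm, lying beyond the petri dish; bystander; origin at the centre of its underside
There are look-alikes about, which are no part of the job. What is meant by the carrier is not orange, and is the larger of those in its own colour.

How it is judged:
By the outcome, as a careful person would: the job done as asked, in the order asked, and still so for the second after the job is handed in, with the robot touching nothing.
It also fails if it takes over 38 s, if anything falls off the work surface, if the arm or the gripper's body presses on something with over 40 N, if the wrist force passes 120 N, or if a joint passes its speed limit or range.

## Working session

There is one attempt and no reset: what is moved stays moved. The work goes in short steps, Python scripts to look and compute and a tool call to move; the robot and the scene stay as the last step left them, time stands still between calls to the robot, and variables do not carry over. Pictures are saved under pics/ and viewed, at most 10 in all, crops included, and the job is handed in when it is done.

Besides the shell and the picture viewer there is one more tool, called after "Emit:" as a command line: name --argument value ..., lists and objects as JSON in quotes. move_arm: Moves the arm, as the interface text tells. Its arguments: {"type":"object","properties":{"plan":{"type":"string"},"claw":{"type":"number"},"force":{"type":"number"}},"required":["plan"]}

```bash
mkdir -p pics
cat > h.py <<'E'
import numpy as np, cv2
from workcell import manip
def cloud(c):
    z=c["range_z"];h,w=z.shape;K=c["mtx"]
    u,v=np.meshgrid(np.arange(w,dtype=float),np.arange(h,dtype=float))
    xd=(u-K[0,2])/K[0,0];yd=(v-K[1,2])/K[1,1]
    x,y=xd.copy(),yd.copy()
    for _ in range(8):
        s=1+c["k1"]*(x*x+y*y);x,y=xd/s,yd/s
    P=np.stack([x*z,y*z,z],-1)
    W=(P-c["t"])@c["R"]
    W[z==0]=np.nan
    return W
def save(c,n,crop=None,s=1):
    im=c["color"][...,::-1]
    if crop: a,b,d,e=crop;im=im[b:e,a:d]
    cv2.imwrite(n,cv2.resize(im,None,fx=s,fy=s,interpolation=cv2.INTER_CUBIC))
E
python3 - <<'E'
from h import *
for n in ["top","side"]:
    c=manip.capture(n);save(c,f"pics/{n}0.png",s=1.5);np.savez(n+"0.npz",**c)
    print(n,c["mtx"].tolist(),c["k1"],(-c["R"].T@c["t"]).round(3),c["R"].round(2).tolist())
s=manip.sense();print(s)
E
```

```text
top [[445.83072766538425, 0.0, 260.00393669034287], [0.0, 445.83072766538425, 192.32810063421175], [0.0, 0.0, 1.0]] -0.004014873786351656 [ 0.381 -0.011  1.063] [[0.02, -1.0, -0.0], [-0.99, -0.02, -0.15], [0.15, 0.01, -0.99]]
side [[350.27582209161034, 0.0, 258.50939988642887], [0.0, 350.27582209161034, 193.6341048001175], [0.0, 0.0, 1.0]] -0.02625686884625556 [ 0.503 -0.771  0.43 ] [[1.0, -0.01, 0.02], [0.02, -0.45, -0.89], [0.02, 0.89, -0.45]]
{'time': 0.1, 'joint_pos': array([ 1.55117628,  0.50178831, -0.42680667,  1.55135688,  0.22080044,
        1.13826398, -0.2102978 ]), 'joint_vel': array([ 3.35369695e-04, -2.52799139e-03, -1.19190444e-05, -1.65616856e-03,
        1.63414635e-03,  5.74859510e-04,  2.95151547e-04]), 'joint_torque': array([-1.10981584e-02, -5.67869174e+01, -5.83867997e+00, -2.79914850e+01,
       -6.90901000e-02,  2.41047994e-02,  3.42495696e-05]), 'position': array([ 0.18118217, -0.62358131,  0.22575577]), 'eef_rot': array([-8.77416332e-04,  9.90014185e-01,  1.40965019e-01, -8.67966317e-05]), 'contact_force': array([ 0.38600965, -0.32898743, -0.34804373]), 'moment': array([ 0.04303282, -0.0263505 , -0.03852317]), 'gripper_force': 0.0, 'gripper_width': 0.09189725499634722}
```

View pics/top0.png

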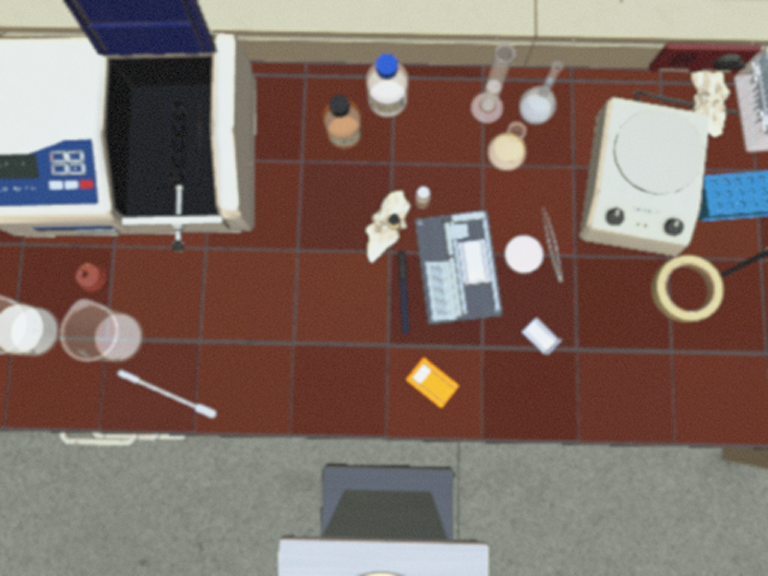

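View pics/side0.png

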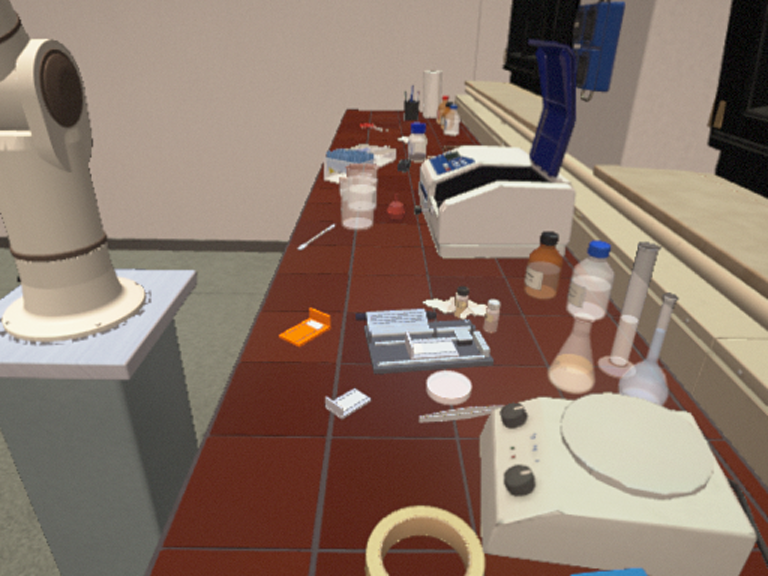

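The top view (1.5x) shows the fixture at about (418–500, 212–322), with the tab at lower left (440, 292), the carrier's glass at (475, 262) and the marker at (403, 290). The small grey look-alike is at (540, 335) and the orange one at (432, 382). Fixture x points roughly along world +x.

Run:
```python
from h import *
for n in ["top","side"]:
    c=dict(np.load(n+"0.npz"));W=cloud(c)
    roi=(W[...,0]>.36)&(W[...,0]<.66)&(W[...,1]>-.24)&(W[...,1]<.02)
    m=roi&(W[...,2]>.007)&(W[...,2]<.07)
    pl=roi&(abs(W[...,2])<.007); print(n,"table z",np.median(W[pl][:,2]),"n",m.sum())
    k,l,st,ce=cv2.connectedComponentsWithStats(m.astype(np.uint8))
    for i in range(1,k):
        if st[i,4]<25: continue
        P=W[l==i]
        r=cv2.minAreaRect((P[:,:2]*1000).astype(np.float32))
        print(i,st[i].tolist(),"c",np.round(r[0],1),"s",np.round(r[1],1),"a",round(r[2],1),"zmax",np.percentile(P[:,2],[50,98]).round(4))
c=dict(np.load("top0.npz"));save(c,"pics/crop.png",(250,125,390,230),5.5)
W=cloud(c)
# height map
H=W[125:230,250:390,2];v=np.clip(np.nan_to_num(H)*1000*5,0,255).astype(np.uint8)
cv2.imwrite("pics/hm.png",cv2.applyColorMap(cv2.resize(v,None,fx=5.5,fy=5.5,interpolation=0),cv2.COLORMAP_JET))
```

```text
top table z -0.0009663718375020489 n 4570
1 [252, 142, 19, 27, 306] c [629.   -3.3] s [61.9 43.7] a 1.3 zmax [0.0164 0.0512]
2 [277, 142, 57, 75, 3356] c [ 576.4 -110.1] s [172.1 116.1] a 8.4 zmax [0.0153 0.0381]
3 [336, 157, 24, 25, 485] c [ 598.7 -211.7] s [59.4 55.9] a 3.8 zmax [0.0143 0.0179]
4 [266, 167, 7, 56, 259] c [534.1 -24.4] s [132.8  12.4] a 3.7 zmax [0.0107 0.0159]
13 [272, 239, 12, 17, 54] c [407.4 -52. ] s [18.8 41.1] a 54.0 zmax [0.0209 0.0255]
side table z -0.0009526884782932125 n 3541
1 [292, 191, 24, 20, 246] c [633.  -1.] s [38.2 55. ] a 87.3 zmax [0.0187 0.0499]
3 [206, 205, 15, 12, 102] c [411.4 -44.3] s [ 6.2 44.4] a 53.6 zmax [0.0159 0.024 ]
4 [237, 206, 89, 42, 2703] c [567.8 -92. ] s [180.7 157. ] a 7.8 zmax [0.0165 0.0376]
20 [284, 247, 31, 20, 471] c [ 598.1 -212.2] s [59.5 55.6] a 0.0 zmax [0.0139 0.0155]
```

View pics/crop.png

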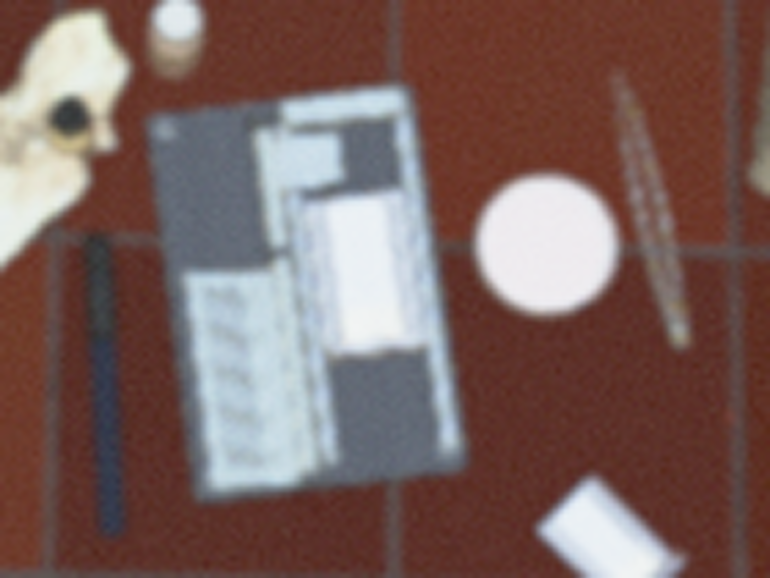

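View pics/hm.png

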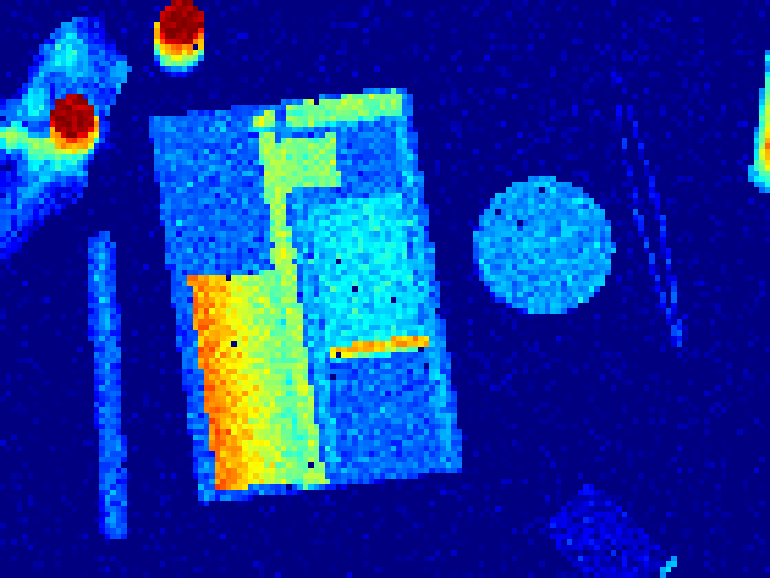

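The crop and height map agree. The fixture is rotated about +8° and the carrier wall is the orange bar at crop pixels (332–428, 340–355). The tab is the sloped orange-to-green area, and the nose block is at (310, 160). Next I'll fit the pose more precisely.

```bash
cat >> h.py <<'E'
def fit():
    c=dict(np.load("top0.npz"));W=cloud(c);W[...,2]+=.001
    m=(W[...,0]>.45)&(W[...,0]<.70)&(W[...,1]>-.185)&(W[...,1]<-.035)&(W[...,2]>.008)
    k,l,st,ce=cv2.connectedComponentsWithStats(m.astype(np.uint8))
    return W[l==1+np.argmax(st[1:,4])]*1000
def tofix(P,o,a):
    d=P[...,:2]-o;c,s=np.cos(a),np.sin(a)
    return np.stack([d[...,0]*c+d[...,1]*s,-d[...,0]*s+d[...,1]*c],-1)
E
python3 - <<'E'
from h import *
P=fit();best=None
r=cv2.minAreaRect(P[:,:2].astype(np.float32));print(r)
# edge-percentile refinement of angle: minimise spread of edges
for a in np.radians(np.arange(6,11,.25)):
    q=tofix(P,np.zeros(2),a);e=[]
    w=sum(np.diff(np.percentile(q[:,i],[1,99]))[0] for i in (0,1))
    if best is None or w<best[0]: best=(w,a)
a=best[1];print("ang",np.degrees(a))
q=tofix(P,np.zeros(2),a)
lo=np.percentile(q,.7,axis=0);hi=np.percentile(q,99.3,axis=0);print("size",hi-lo)
cen=(lo+hi)/2-np.array([-1,-7]);o=np.array([cen[0]*np.cos(a)-cen[1]*np.sin(a),cen[0]*np.sin(a)+cen[1]*np.cos(a)])
print("origin",o)
q=tofix(P,o,a)
w=(P[:,2]>29)&(q[:,1]<-13)&(q[:,0]<30);print("wall n",w.sum(),"x",np.percentile(q[w,0],[2,50,98]),"y",np.percentile(q[w,1],[2,98]),np.median(P[w,2]))
print("wall slope",np.degrees(np.polyfit(q[w,1],q[w,0],1)[0]))
t=(P[:,2]>31)&(q[:,1]>20);print("tab hi x",np.percentile(q[t,0],[1,99]),"y",np.percentile(q[t,1],[1,99]),P[t,2].max())
s=(P[:,2]>21)&(q[:,0]>60)&(q[:,1]<-12);print("stop x",np.percentile(q[s,0],[2,98]),"y",np.percentile(q[s,1],[2,98]))
n=(P[:,2]>18)&(q[:,0]>30)&(q[:,0]<66)&(q[:,1]<-10);print("nose x",np.percentile(q[n,0],[2,98]),"y",np.percentile(q[n,1],[2,98]))
E
```

```text
((576.3736572265625, -110.11195373535156), (172.07748413085938, 116.07969665527344), 8.404326438903809)
ang 7.499999999999999
size [169.41616694 113.87381719]
origin [ 576.10650758 -102.67271988]
wall n 34 x [-33.25426263 -31.22036296 -29.09045376] y [-52.56697647 -14.35548043] 35.998347399940315
wall slope -0.8598847241233168
tab hi x [-84.33438885   5.37716835] y [20.5899493  43.80520897] 43.17427350887015
stop x [60.81118833 80.45744348] y [-56.08531799 -13.2480179 ]
nose x [30.71421879 64.45581176] y [-57.69665033 -10.80452996]
```

Emit:
move_arm --plan "0.5 1 0 0 0 -0.4;0.5 1 0 0 0 -0.4;0.5 1 0 0 0 -0.4;0.5 1 0 0 0 -0.36;0.5 1 0 0 0 0;0.5 1 0 0 0 0;0.5 1 0 0 0 0;0.5 1 0 0 0 0;0.5 1 0 0 0 0;0.5 1 0 0 0 0" --claw -0.1

```text
time: 0.93
position: [0.3679, -0.2495, 0.2266]
eef_rot: [0.0, 0.997, 0.073, -0.0]
contact_force: [1.5, -0.0, 0.4]
gripper_width: 0.0505
gripper_force: 0.0
```

Emit:
move_arm --plan "0.75 0.7 0 0 0 0;0.75 0.7 0 0 0 0;0.75 0.7 0 0 0 0;0.75 0.7 -0.2 0 0 0;0.73 0.63 -0.5 0 0 0;0 0 -0.8 0 0 0;0 0 -0.8 0 0 0;0 0 -0.8 0 0 0;0 0 -0.6 0 0 0;0 0 -0.2 0 0 0;0 0 0 0 0 0;0 0 0 0 0 0"

```text
time: 1.93
position: [0.516, -0.1152, 0.072]
eef_rot: [-0.0, 0.997, 0.073, 0.0]
contact_force: [0.0, 0.4, 0.2]
gripper_width: 0.0505
gripper_force: 0.0
```

Run:
```python
from h import *
c=manip.capture("wrist");save(c,"pics/w1.png",s=1.5)
c=manip.capture("side");save(c,"pics/s1.png",(200,150,360,270),5)
W=cloud(c)*1000;W[...,2]+=1
s=manip.sense();print(s["position"],s["eef_rot"])
```

```text
[ 0.51712456 -0.11565803  0.07328528] [4.79230876e-04 9.97316003e-01 7.32021644e-02 1.41580207e-03]
```

View pics/w1.png

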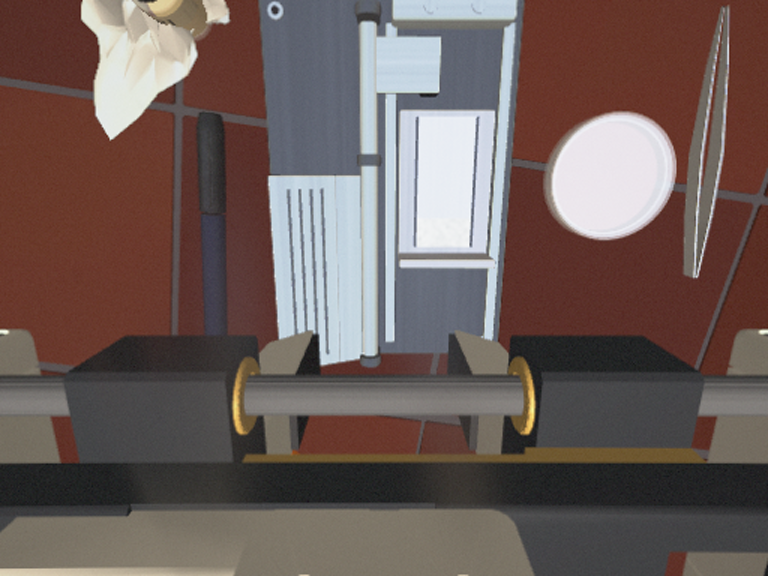

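View pics/s1.png

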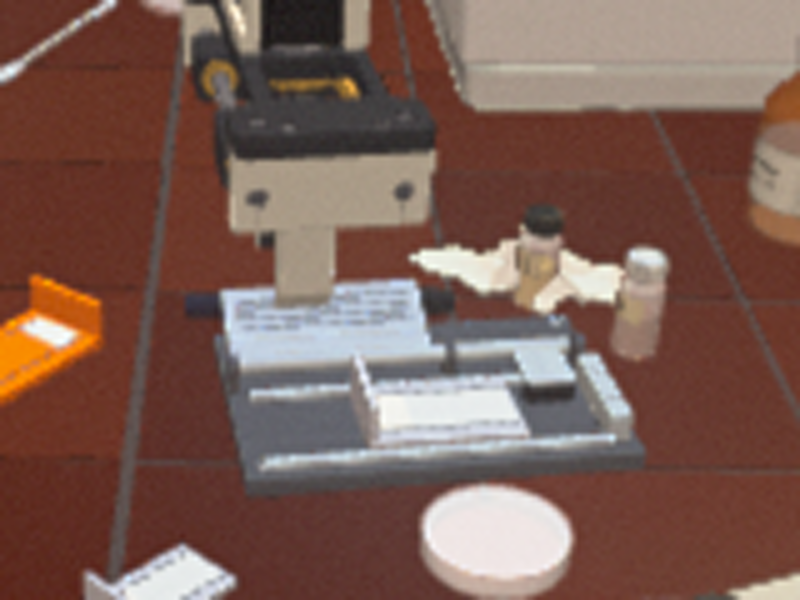

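The wrist view shows the left finger over the tab and the right finger over the empty lane behind the carrier wall, near (445, 262). I'll shift 3.5 mm in +y and press.

Emit:
move_arm --plan "0 0.09 -0.2 0 0 0;0 0 -0.3 0 0 0;0 0 -0.2 0 0 0;0 0 -0.15 0 0 0;0 0 -0.15 0 0 0;0 0 -0.1 0 0 0;0 0 -0.1 0 0 0;0 0 0 0 0 0;0 0 0 0 0 0;0 0 0 0 0 0"

```text
time: 2.87
position: [0.5152, -0.1109, 0.0238]
eef_rot: [-0.0, 0.997, 0.074, -0.001]
contact_force: [-3.4, 2.0, 10.4]
gripper_width: 0.0501
gripper_force: 5.0
```

Emit:
move_arm --plan "0 0 -0.05 0 0 0;0.1 0.014 0 0 0 0;0.1 0.014 0 0 0 0;0.1 0.014 0 0 0 0;0.1 0.014 0 0 0 0;0.08 0.012 0 0 0 0;0 0 0 0 0 0;0 0 0 0 0 0"

```text
time: 3.53
position: [0.5326, -0.1097, 0.0216]
eef_rot: [0.001, 0.997, 0.073, -0.002]
contact_force: [-7.9, -0.7, 12.6]
gripper_width: 0.0501
gripper_force: 6.6
```

Run:
```python
from h import *
c=manip.capture("side");save(c,"pics/s2.png",(220,180,350,255),6)
```

```text
(no output)
```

View pics/s2.png

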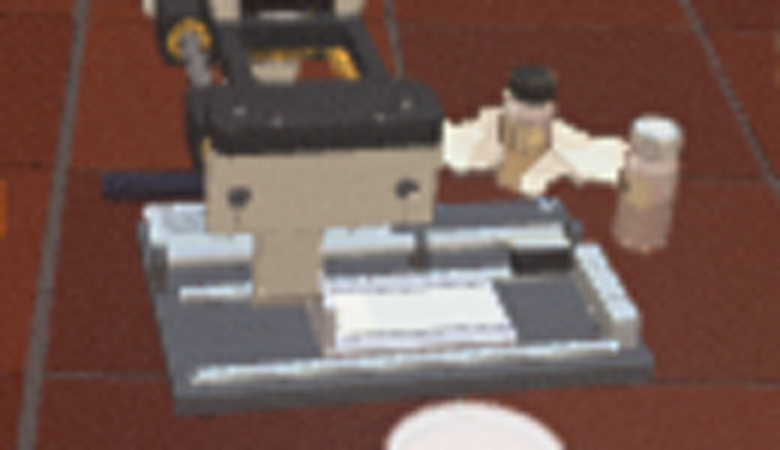

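The nose has lifted (dark underside at (540, 258)), the tab is level, and the finger is at the carrier wall near (325, 290). I'll push on.

Emit:
move_arm --plan "0.1 0.014 0 0 0 0;0.1 0.014 0 0 0 0;0.1 0.014 0 0 0 0;0.1 0.014 0 0 0 0;0.1 0.014 0 0 0 0;0.1 0.014 0 0 0 0;0.1 0.014 0 0 0 0;0.05 0.007 0 0 0 0;0.03 0.004 0 0 0 0;0 0 0 0 0 0;0 0 0 0 0 0"

```text
time: 4.5
position: [0.563, -0.1058, 0.0214]
eef_rot: [0.001, 0.997, 0.073, -0.003]
contact_force: [-8.0, -1.0, 13.5]
gripper_width: 0.0512
gripper_force: 7.1
```

Emit:
move_arm --plan "0.04 0.006 0 0 0 0;0.04 0.006 0 0 0 0;0.03 0.004 0 0 0 0;0 0 0 0 0 0;0 0 0 0 0 0"

```text
time: 4.92
position: [0.5656, -0.1055, 0.0212]
eef_rot: [0.001, 0.997, 0.073, -0.005]
contact_force: [-12.8, -2.2, 17.1]
gripper_width: 0.0507
gripper_force: 9.7
```

Emit:
move_arm --plan "0.04 0.006 0 0 0 0;0.04 0.006 0 0 0 0;0 0 0 0 0 0;0 0 0 0 0 0"

```text
time: 5.25
position: [0.5656, -0.1056, 0.0207]
eef_rot: [0.001, 0.997, 0.072, -0.008]
contact_force: [-20.3, -2.8, 21.8]
gripper_width: 0.0504
gripper_force: 12.5
```

Run:
```python
from h import *
c=manip.capture("side");save(c,"pics/s3.png",(220,180,350,255),6)
```

```text
(no output)
```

View pics/s3.png

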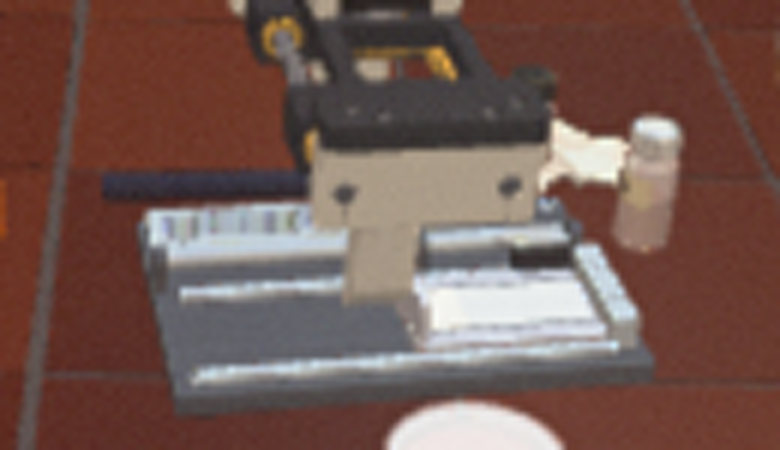

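The carrier's front edge meets the stop at (605, 315), and it did not move as the force rose, so it is home. I'll back off with the clip still open, then raise.

Emit:
move_arm --plan "-0.08 -0.012 0 0 0 0;-0.08 -0.012 0 0 0 0;-0.08 -0.012 0 0 0 0;-0.08 -0.012 0 0 0 0;-0.06 -0.008 0 0 0 0;0 0 0 0 0 0;0 0 0.1 0 0 0;0 0 0.15 0 0 0;0 0 0.2 0 0 0;0 0 0.3 0 0 0;0 0 0.5 0 0 0;0 0 0.8 0 0 0"

```text
time: 6.3
position: [0.5554, -0.1056, 0.102]
eef_rot: [-0.001, 0.997, 0.073, -0.003]
contact_force: [-0.2, -0.9, -0.6]
gripper_width: 0.0508
gripper_force: 0.0
```

Emit:
move_arm --plan "-0.5 -0.2 0.8 0 0 0;-1 -0.4 0.8 0 0 0;-1 -0.4 0.4 0 0 0;-0.5 -0.2 0 0 0 0;0 0 0 0 0 0;0 0 0 0 0 0"

```text
time: 6.8
position: [0.4497, -0.1499, 0.1755]
eef_rot: [0.001, 0.997, 0.072, -0.0]
contact_force: [0.8, -0.3, -0.1]
gripper_width: 0.0504
gripper_force: 0.0
```

Run:
```python
from h import *
c=manip.capture("top");W=cloud(c)*1000;W[...,2]+=1
o=np.array([576.3,-102.9]);a=np.radians(8.2);q=tofix(W,o,a);z=W[...,2]
w=(z>29)&(z<45)&(q[...,1]<-13)&(q[...,1]>-56)&(abs(q[...,0])<45);print("wall x",w.sum(),np.percentile(q[w][:,0],[2,50,98]))
for n,x0,x1,y0,y1 in [("tab outer",-80,0,38,44),("nose",44,62,-27,-21),("carrier",10,35,-48,-20)]:
    m=(q[...,0]>x0)&(q[...,0]<x1)&(q[...,1]>y0)&(q[...,1]<y1);print(n,m.sum(),np.median(z[m]))
    W0=cloud(dict(np.load("top0.npz")))*1000;print("  before",np.median(W0[m][:,2])+1)
save(c,"pics/t9.png",(250,125,390,230),5.5)
```

```text
wall x 43 [-0.31931482  1.9692495  44.31988532]
tab outer 74 31.873424469828898
  before 39.17592295027457
nose 16 31.061490704465832
  before 26.33233729936788
carrier 118 19.16324229414937
  before 19.069094280296163
```

View pics/t9.png

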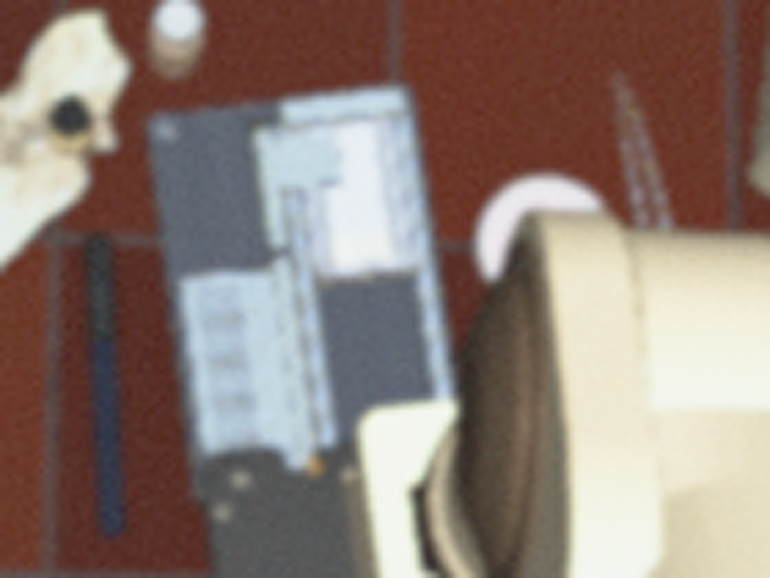

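The carrier sits against the stop: its wall top centre is at fixture x +2 mm, as expected when home. The nose rests on it, about 5 mm above its rest height, and the bystanders in view are where they were. The gripper is clear, so I'm handing in.

```bash
python3 -c "
from workcell import manip
print(manip.close_job())"
```

```text
the job is handed in; nothing more can be done
None
```

The carrier is home against the end stop and clamped by the clip nose, the arm is clear, and the job is handed in at about 7 s on the robot's clock; the bystanders were not touched as far as the pictures show.

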